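# Set the die under the pellet press and give the hand wheel one turn

## Task

Get the pellet press ready: with the fingertips push the die on its sled by the front lip until it is fully home against the stop under the ram, and only then push the hand wheel by its upright handle clockwise (seen from above) through exactly one full turn, so that the handle stands over the red pointer again and the ram has come down on the die. Only push: do not grip or force the wheel, do not lift or tip the die, do not turn the wheel backwards or past the mark, leave all the other things where they are, and finish with the hand clear.

Things in the scene. Friction and masses are not known exactly. Their poses are not given: they have to be found in the camera images.
- press: Pellet press fixed on the bench: blue base 200 x 140 mm, 2 steel columns 54 mm either side of the axis, blue crosshead (top 165 mm up), white hand wheel on top. Origin on the vertical wheel axis at bench height; x from its front to its back, y to its left, z up. Base front at x = -110 mm. Bed top at z = 32 mm, with guide rails along x and a stop behind the die.
- wheel (a joint): Turn of the white 3-spoke hand wheel (rim centre line 108 mm across, 12 mm thick, at z = 196 mm). 0 = handle over the red pointer (starts within 0.05 of it); grows CLOCKWISE seen from above (handle goes front, left, back, right); one turn = 6.283. Lowers wheel and ram 8 mm a turn. Needs about 3.5 N at the handle, stays where left, no stop at one turn.
- handle (a point): Middle of the upright black handle that stands on the rim at the end of one spoke, 54 mm from the wheel axis: about 20 mm thick, free from z = 205 to 250 mm, this point at z = 226 mm (all 8 mm lower after a turn). Goes round with the wheel; its axes are the wheel's.
- pointer (a point): Tip of the small red pointer cone fixed to the front of the crosshead, 69 mm in front of the wheel axis and 180 mm up, just outside and below the rim.
- die_sled: Steel pellet die (42 mm thick, 66 mm high in all) on a flat dark sled 150 x 56 x 8 mm, loose on the bed between the guide rails (1 mm play each side; 0.75 kg, oiled, 1 to 3 N to push). Origin: die axis, sled's underside. x as the press's. Home = die on the wheel axis, sled's rear edge at the stop. Starts 25 to 45 mm out to the front (x -0.025 to -0.045 in the press frame).
- lip (a point): Middle of the front face of the sled's bent-up push lip (dark rubber pad), 126 mm in front of the die axis, 62 mm above the bench. The lip is 50 mm wide and stands from 36 to 80 mm above the bench; push it towards the back of the press (press +x).
- vial_1: Bystander: small glass sample vial with white cap, 24 mm thick, 58 mm high, standing; origin at its foot.
- vial_2: Bystander: sample vial with black cap, 24 mm thick, 58 mm high; origin at its foot.
- vial_3: Bystander: sample vial with white cap, 24 mm thick, 58 mm high; origin at its foot.
- vial_4: Bystander: sample vial with black cap, 24 mm thick, 58 mm high; origin at its foot.
- marker_1: Bystander: felt marker lying along its x axis, 130 x 14 x 16 mm; origin under its middle.
- parafilm_roll: Bystander: roll of paper tape lying flat, 72 mm across, 24 mm high; origin under its middle.
- spatula: Bystander: thin steel double-ended spatula lying along its x axis, 162 mm long, 6 mm high; origin under its middle.
- slips: Bystander: small stack of grey card slips, 90 x 51 x 8 mm; origin under its middle.

How it is judged:
By the outcome, as a careful person would: the job done as asked, in the order asked, and still so for the second after the job is handed in, with the robot touching nothing.
It also fails if it takes over 67 s, if anything falls off the work surface, if the arm or the gripper's body presses on something with over 40 N, if the wrist force passes 120 N, or if a joint passes its speed limit or range.

## Robot

A 6-joint arm with a two-finger parallel gripper is mounted at the origin on a cart in front of the work surface, level with it; the furniture and walls round the work are solid. World frame = base frame: x ahead of the robot, y to its left, z up, the work surface at z = 0. Lengths are in mm, angles in rad, forces in N, time in s.
With the tool pointing down it reaches from about 250 to 850 mm from the base axis. Payload 12.5 kg.
Tool frame: the origin (TCP) lies at the very end of the fingers, on their centre line; the grasp point (between the pads) lies 19 mm behind it; z points along the fingers, y is the line along which they close (so a half turn about z gives the same grasp; the last joint's range is limited). The gripper opens to 93 mm and grips with 3 to 60 N. Pads are 15 mm wide; open, the fingers measure 128 mm over their backs; the gripper's body (75 mm by 188 mm) begins 65 mm behind the grasp point.
Start: joints at [-1.31, 0.351, 1.652, -0, 1.139, -0.085], TCP at [186.441, -517.421, 218.633] pointing down, gripper open.
Joint ranges: [-2.75, 2.75], [-0.79, 2.1], [0.01, 2.65], [-1.57, 4.71], [0.07, 3.14], [-2.87, 2.87]. Speed limits (rad/s): [2.22, 2.22, 2.79, 3.14, 3.14, 3.14].

## Interface

Orientations are given as a unit quaternion [x, y, z, w].
In Python, from rig import robot gives the robot as it stands.
- The arm moves only by the tool carry_out, never from a script. Its argument "targets" is a list of rows, each a list of 5 numbers: the opening, from 0 (shut) to 1 (fully open), then the shift along the world's x, y, z in cm, then the turn about the world's z in degrees. A call has 1 to 5 rows; each row shifts and turns the commanded pose from where the row before left it; what a row does not reach is not made up. A row lasts 1/8 s, in which the tool goes at most 62.5 mm and 10.7 degrees, less where a joint would pass 70% of its speed; a pose out of reach is approached as far as the arm can. A call is refused whole if a number of a shift passes 6.25 or a number of a turn 10.7, either way. A call with a gripper value outside its range is refused whole. The fingers move at their own pace and stop on an object; "force" is the grip in N (left out, the last holds). Time passes only in rows, so rows that do not move let the fingers close. It gives the time, the measured TCP pose, the force, the opening and the grip force at its end, in the units of the state.
- robot.sense(): the state, without advancing time (a new reading comes with each control period).
- robot.camera(name): name is "scene" or "top" or "wrist"; returns (picture, depth): 480x640x3 uint8, blue, green, red; 480x640 float32, mm along the optical axis (not along the pixel's ray), 0 where there is no reading.
- robot.calibration(name): a dict with "fx", "fy", "cx", "cy" (pixels), "R" (3x3) and "t" (3): a world point X has camera coordinates R X + t. Camera axes: x right, y down, z forward; pixel columns grow to the right and rows downward; lengths in mm; the calibration is good to about 2 mm. A picture is of the moment at which its call begins: read the wrist's pose just before it. calibration takes no time and is no camera call; for the wrist camera it gives the pose at the moment of the call.
- robot.job_done(): hands the job in; it is judged then, once.
The state is a dict: "t": time; "q": joint angles; "qvel": joint speeds; "effort": joint torques, N m; "eef_pos": TCP position; "tcp_rot": TCP orientation; "wrist_force": force on the tool from outside, world axes, zero at the start; "torque": the same for the moment, N m; "gripper_width": finger opening in mm; "finger_force": force on a finger pad.
Only numpy, scipy, OpenCV 4.12 (cv2) and the standard library are available. Lean on these libraries where they do the work, as an engineer would, in place of code of your own. Each camera call takes 0.05 s, during which the arm holds its last target. There are 200 camera calls.

## Working session

There is one attempt and no reset: what is moved stays moved. The work goes in short steps, Python scripts to look and compute and a tool call to move; the robot and the scene stay as the last step left them, time stands still between calls to the robot, and variables do not carry over. Pictures are saved under pics/ and viewed, at most 10 in all, crops included, and the job is handed in when it is done.

Besides the shell and the picture viewer there is one more tool, called after ">>>" by a JSON object that holds its "op" and its "data". carry_out: Moves the arm, as the interface text tells. Its arguments: {"type":"object","properties":{"targets":{"type":"array","items":{"type":"array","items":{"type":"number"}}},"force":{"type":"number"}},"required":["targets"]}

```bash
mkdir -p pics; cat > h.py <<'E'
import numpy as np, cv2
from rig import robot
def snap(n,f):
    c=robot.calibration(n); p,d=robot.camera(n); cv2.imwrite(f'pics/{f}.png',p); np.savez(f'pics/{f}.npz',p=p,d=d,**{k:np.array(v) for k,v in c.items()}); return p,d,c
def load(f):
    z=np.load(f'pics/{f}.npz'); return z['p'],z['d'],z
def pts(d,c):
    v,u=np.mgrid[:480,:640]; X=np.stack([(u-c['cx'])/c['fx']*d,(v-c['cy'])/c['fy']*d,d],-1)
    return (X-np.array(c['t']))@np.array(c['R'])
def ray(u,v,z,c):
    R=np.array(c['R']);o=-R.T@np.array(c['t']);r=R.T@np.array([(u-c['cx'])/c['fx'],(v-c['cy'])/c['fy'],1]);return o+r*(z-o[2])/r[2]
def pix(X,c):
    q=np.array(c['R'])@X+np.array(c['t']);return q[0]/q[2]*c['fx']+c['cx'],q[1]/q[2]*c['fy']+c['cy']
E
python3 - <<'E'
from h import *
for n in('scene','top'):
    p,d,c=snap(n,n+'0'); R=np.array(c['R']);print(n,-R.T@np.array(c['t']),R[2])
s=robot.sense();print(s['t'],s['eef_pos'],s['tcp_rot'],s['gripper_width'])
E
```

```text
scene [-273.90700883 -333.91305115  581.68226669] [ 0.78660001  0.457347   -0.4148423 ]
top [ 412.82867379  130.64032491 1096.05943519] [ 0.17477251  0.02693119 -0.98424046]
0.1 [ 186.36031031 -517.16151235  218.18048999] [ 9.85088599e-01  1.72047118e-01 -4.59448837e-05 -4.88733747e-04] 93.14021111208123
```

View pics/scene0.png

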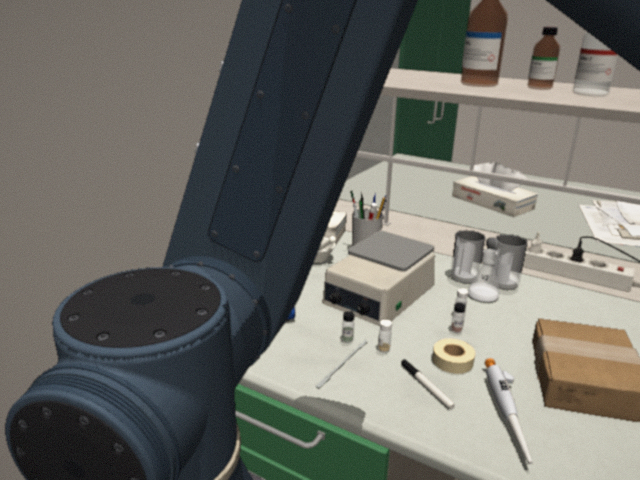

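View pics/top0.png

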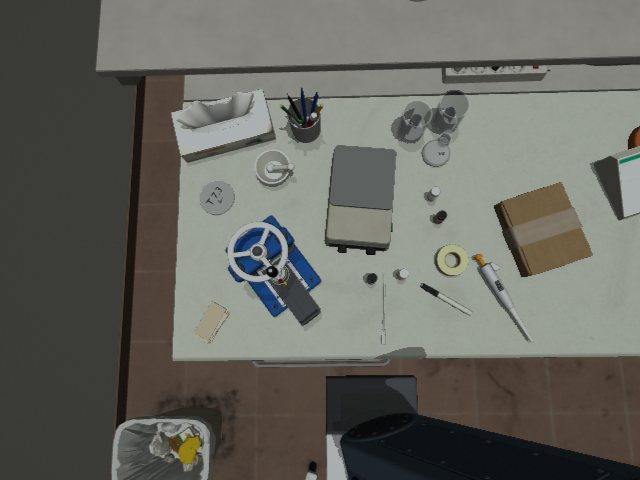

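The scene view shows the press hidden behind the arm. In the top view the wheel is at about (258,252), the handle at (271,271), the sled runs to the lip at about (310,315), and the slips are at (211,322).

```bash
python3 - <<'E'
from h import *
p,d,c=load('top0'); P=pts(d,c)
x0,y0=180,190
cv2.imwrite('pics/crop.png',cv2.resize(p[200:350,180:340],None,fx=4.5,fy=4,interpolation=2)) if 0 else cv2.imwrite('pics/crop.png',cv2.resize(p[205:345,190:340],None,fx=4,fy=4,interpolation=cv2.INTER_CUBIC))
roi=np.zeros((480,640),bool);roi[205:335,215:330]=1
Z=P[...,2]
m=roi&(Z>190)&(Z<212)&(p.min(-1)>150)
X=P[m];print('ring n',m.sum(),'z',np.median(X[:,2]))
xy=X[:,:2];
(cx,cy),r=cv2.minEnclosingCircle(xy.astype(np.float32));print('encl',cx,cy,r)
k=np.hypot(*(xy-[cx,cy]).T)>42;A=np.c_[2*xy[k],np.ones(k.sum())];s=np.linalg.lstsq(A,(xy[k]**2).sum(1),rcond=None)[0];print('circ',s[:2],np.sqrt(s[2]+s[0]**2+s[1]**2))
h=roi&(Z>232)&(Z<262);print('handle',h.sum(),P[h].mean(0),P[h].max(0),P[h].min(0), np.argwhere(h).mean(0))
hsv=cv2.cvtColor(p,cv2.COLOR_BGR2HSV)
b=roi&(abs(hsv[...,0].astype(int)-110)<12)&(hsv[...,1]>120)&(Z<60)&(Z>5)
print('blue',b.sum(),np.percentile(Z[b],[5,50,95]),cv2.minAreaRect(P[b][:,:2].astype(np.float32)))
l=roi&(Z>68)&(Z<90)&(p.max(-1)<110);
print('z70-90 dark',l.sum(),cv2.minAreaRect(P[l][:,:2].astype(np.float32)),P[l].mean(0))
E
```

```text
ring n 1035 z 200.83308874201165
encl 538.0778198242188 283.7719421386719 59.17375564575195
circ [537.39552017 283.35769132] 53.76540985013448
handle 91 [493.90982243 249.10293778 244.74269844] [503.293978   258.94691176 252.28871172] [485.27613797 240.12350039 233.01197406] [270.84615385 271.38461538]
blue 1546 [22.0918205  25.69310279 29.19694494] ((529.4284057617188, 277.91546630859375), (199.31533813476562, 138.0220184326172), 36.4455680847168)
z70-90 dark 176 ((518.7901000976562, 176.15762329101562), (162.9856719970703, 231.35244750976562), 41.037635803222656) [486.70941016 200.46719645  77.98324047]
```

View pics/crop.png

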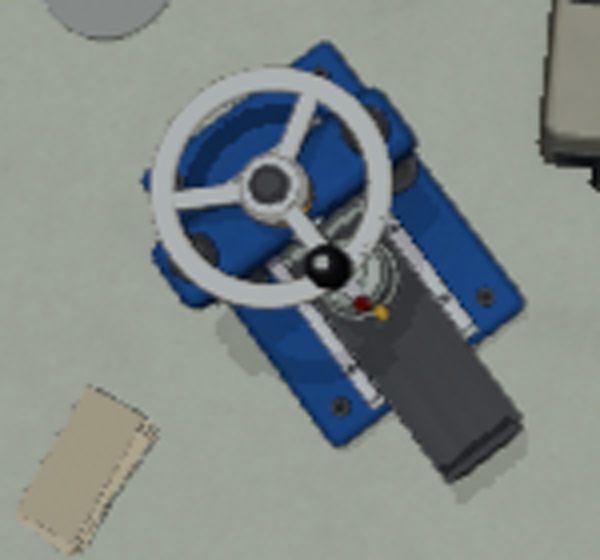

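The zoomed crop shows the handle at full-image (271.5,271.5), the red pointer at about (280.5,281), and the lip's top front edge running from (302.5,325) to (320,312).

```bash
python3 - <<'E'
from h import *
p,d,c=load('top0'); P=pts(d,c); Z=P[...,2]
a=np.radians(36.45);ex=np.array([np.cos(a),np.sin(a)]);ey=np.array([-ex[1],ex[0]]);O=np.array([537.4,283.6])
def loc(X): return np.round([(X[:2]-O)@ex,(X[:2]-O)@ey,X[2]],1)
for u,v in((302.5,325),(320,312)): print('lip',loc(ray(u,v,80,c)))
print('pointer',loc(ray(280.5,280.8,180,c)),'handle',loc(np.array([493.9,249.1,245])))
L=(P[...,:2]-O);lx=L@ex;ly=L@ey
m=(lx<-125)&(lx>-200)&(abs(ly)<45)&(Z>66)&(Z<95)
print('lip top',m.sum(),[np.percentile(t[m],[2,50,98]).round(1) for t in(lx,ly,Z)])
b=(lx<-80)&(lx>-160)&(abs(ly)<28)&(Z>34)&(Z<48);print('sled',b.sum(),np.percentile(ly[b],[2,50,98]).round(1))
for lipx in(-160-40,-160-12): print('pre',O+ex*lipx)
E
```

```text
lip [-164.7   22.7   80. ]
lip [-165.6  -24.1   80. ]
pointer [-72.1  -1.1 180. ] handle [-55.5  -1.9 245. ]
lip top 77 [array([-166. , -162.5, -159.1]), array([-23.4,   0.8,  23.3]), array([68. , 79.1, 82.5])]
sled 848 [-26.7  -0.1  26.7]
pre [376.52487295 164.77578742]
pre [399.04739073 181.41117718]
```

>>> {"op": "carry_out", "data": {"targets": [[0,3,5,2,10.5],[0,3,5,2,10.5],[0,3,5,2,10.5],[0,2,5.5,0,10.5],[0,2,5.5,0,10.5]]}}

```text
t: 0.72
eef_pos: [316.8, -255.6, 278.7]
tcp_rot: [0.806, 0.592, 0.0, 0.0]
wrist_force: [0.3, 0.0, 0.2]
gripper_width: 48.1
finger_force: 0.0
```

>>> {"op": "carry_out", "data": {"targets": [[0,0.5,4,0,10.5],[0,0.5,4,0,10.5],[0,0.5,4,0,10.5],[0,0.5,4,0,10.5],[0,0.5,4,0,10.5]]}}

```text
t: 1.35
eef_pos: [341.3, -56.1, 278.6]
tcp_rot: [0.461, 0.888, 0.0, 0.0]
wrist_force: [0.3, -0.9, 0.1]
gripper_width: 1.3
finger_force: 0.0
```

>>> {"op": "carry_out", "data": {"targets": [[0,0.5,4,0,10.5],[0,0.5,4,0,10.5],[0,0.5,4,0,10.5],[0,0.5,4,-3,10.5],[0,0.5,4,-3,10.5]]}}

```text
t: 1.98
eef_pos: [366.4, 144.0, 218.0]
tcp_rot: [0.02, 1.0, 0.0, 0.0]
wrist_force: [0.6, 0.3, -0.3]
gripper_width: 0.6
finger_force: 0.0
```

>>> {"op": "carry_out", "data": {"targets": [[0,0.5,0.7,-3,10],[0,0.5,0.7,-4,10],[0,0,0.8,-3,10],[0,0,0,0,10],[0,0,0,0,0]]}}

```text
t: 2.6
eef_pos: [376.2, 164.6, 118.3]
tcp_rot: [-0.319, 0.948, 0.0, -0.0]
wrist_force: [1.0, -0.1, -0.1]
gripper_width: 0.3
finger_force: 0.0
```

```bash
python3 - <<'E'
from h import *
s=robot.sense();q=s['tcp_rot'];print(s['t'],s['eef_pos'],np.degrees(2*np.arctan2(q[1],q[0])),s['gripper_width'],np.degrees(s['q']),s['wrist_force'])
E
```

```text
2.6 [376.21909886 164.58111167 118.31902568] 217.25550097136932 0.2868942444471617 [ 1.71255063e+01  1.45929160e+01  1.19608451e+02  7.64944649e-05
  4.58510976e+01 -1.10130048e+02] [ 0.99794997 -0.12169806 -0.09767478]
```

>>> {"op": "carry_out", "data": {"targets": [[0,0,0,-3.8,-0.8],[0,0,0,-3.5,0],[0,0.8,0.6,0,0],[0,0.4,0.3,0,0],[0,0,0,0,0]]}}

```text
t: 3.22
eef_pos: [389.6, 174.1, 46.9]
tcp_rot: [-0.313, 0.95, -0.0, 0.001]
wrist_force: [0.6, -0.6, 0.3]
gripper_width: 0.4
finger_force: 0.0
```

```bash
python3 - <<'E'
from h import *
p,d,c=snap('top','top1');snap('wrist','w1');P=pts(d,c); Z=P[...,2]
a=cv2.resize(p[225:345,200:340],None,fx=4,fy=4);w=cv2.imread('pics/w1.png')
cv2.imwrite('pics/c1.png',np.hstack([a[:360],np.zeros((360,0,3),np.uint8)]) if 0 else np.vstack([a]))
print(robot.sense()['eef_pos'])
E
```

```text
[388.87415984 173.75487502  46.51022348]
```

View pics/w1.png

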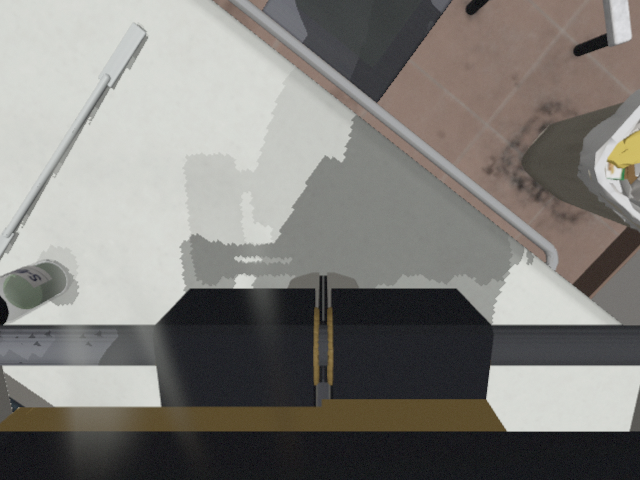

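The wrist view looks away from the press: it shows the shut fingers, the spatula at the left and the bench edge, with nothing in the way. I'll push now.

>>> {"op": "carry_out", "data": {"targets": [[0,0.64,0.48,0,0],[0,0.64,0.48,0,0],[0,0.64,0.47,0,0],[0,0.64,0.47,0,0],[0,0.64,0.47,0,0]]}}

```text
t: 3.95
eef_pos: [420.8, 197.6, 45.6]
tcp_rot: [-0.313, 0.95, -0.0, -0.0]
wrist_force: [-0.8, -0.8, 0.2]
gripper_width: 0.4
finger_force: 0.7
```

>>> {"op": "carry_out", "data": {"targets": [[0,0.24,0.18,0,0],[0,0.16,0.12,0,0],[0,0.16,0.12,0,0],[0,0,0,0,0]]}}

```text
t: 4.45
eef_pos: [426.2, 201.6, 45.7]
tcp_rot: [-0.313, 0.95, 0.0, 0.0]
wrist_force: [1.3, 0.5, -0.3]
gripper_width: 0.6
finger_force: 0.0
```

>>> {"op": "carry_out", "data": {"targets": [[0,0.16,0.12,0,0],[0,0.08,0.06,0,0],[0,0.08,0.06,0,0],[0,0,0,0,0]]}}

```text
t: 4.95
eef_pos: [429.4, 204.0, 45.6]
tcp_rot: [-0.313, 0.95, 0.0, 0.0]
wrist_force: [-0.1, 0.1, -0.6]
gripper_width: 0.5
finger_force: 0.1
```

>>> {"op": "carry_out", "data": {"targets": [[0,0.08,0.06,0,0],[0,0,0,0,0]]}}

```text
t: 5.2
eef_pos: [429.9, 204.4, 45.6]
tcp_rot: [-0.313, 0.95, -0.0, -0.0]
wrist_force: [-1.5, -2.1, 1.6]
gripper_width: 0.7
finger_force: 1.3
```

>>> {"op": "carry_out", "data": {"targets": [[0,0.08,0.06,0,0],[0,0,0,0,0]]}}

```text
t: 5.45
eef_pos: [429.8, 204.5, 45.5]
tcp_rot: [-0.313, 0.95, -0.0, -0.001]
wrist_force: [-5.9, -5.0, 6.8]
gripper_width: 0.7
finger_force: 4.1
```

>>> {"op": "carry_out", "data": {"targets": [[0,-0.4,-0.3,0,0],[0,-2.4,-1.8,0,0],[0,-2,-1.5,5,10],[0,0,0,6,10],[0,0,0,6,10]]}}

```text
t: 6.08
eef_pos: [382.6, 168.9, 217.7]
tcp_rot: [-0.551, 0.835, -0.0, 0.001]
wrist_force: [1.0, -0.2, -0.6]
gripper_width: 0.9
finger_force: 0.0
```

```bash
python3 - <<'E'
from h import *
p,d,c=snap('top','top2'); P=pts(d,c); Z=P[...,2]
a=np.radians(36.45);ex=np.array([np.cos(a),np.sin(a)]);ey=np.array([-ex[1],ex[0]]);O=np.array([537.4,283.6])
L=(P[...,:2]-O);lx=L@ex;ly=L@ey
m=(lx<-105)&(lx>-200)&(abs(ly)<45)&(Z>66)&(Z<95)
print('lip top',m.sum(),[np.percentile(t[m],[2,50,98]).round(1) for t in(lx,ly,Z)])
h=(np.hypot(lx,ly)<75)&(Z>232)&(Z<262);print('handle',h.sum(),lx[h].mean(),ly[h].mean())
q=robot.sense()['tcp_rot'];e=robot.sense()['eef_pos'];print(e,np.degrees(2*np.arctan2(q[1],q[0])))
cv2.imwrite('pics/c2.png',cv2.resize(p[205:345,190:340],None,fx=4,fy=4,interpolation=cv2.INTER_CUBIC))
E
```

```text
lip top 62 [array([-125.4, -121.7, -118.6]), array([-23.4,  -5.2,  20.5]), array([71. , 79.7, 82.8])]
handle 93 -55.665468045277514 -1.8381439859364168
[385.50283132 169.9290414  224.6398027 ] 247.36506188912276
```

View pics/c2.png

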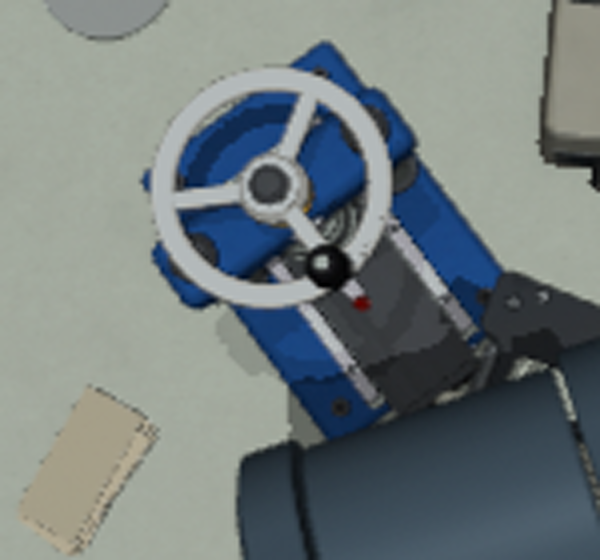

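The crop shows the die under the wheel, and the sled's lip top has moved 40.6 mm to x = -125.4, so it is home. The handle is at about (327,267) in the crop and the pointer at (362,303). Next I'll plan the wheel arc.

```bash
cat > plan.py <<'E'
import numpy as np,sys
A=36.45;O=np.array([537.4,283.6])
def wp(th,gap=0):
    dev=-40+70*th/360; nf=np.radians(90-th+dev); t=np.radians(th)
    h=np.array([-54*np.cos(t),54*np.sin(t)]); q=h-(17.5+gap)*np.array([np.cos(nf),np.sin(nf)])
    a=np.radians(A);R=np.array([[np.cos(a),-np.sin(a)],[np.sin(a),np.cos(a)]])
    return np.r_[O+R@q,215-8*th/360,np.degrees(nf)+A+180]
def rows(cur,W):
    cur=np.array(cur,float)
    for w in W:
        d=np.r_[np.round((w[:3]-cur[:3])/10,2),np.round(w[3]-cur[3],1)]; cur=cur+np.r_[d[:3]*10,d[3]]; print([0]+d.tolist(),end=', ')
    print('\n',cur.round(2))
E
python3 - <<'E'
from h import *; from plan import *
s=robot.sense();q=s['tcp_rot'];y=np.degrees(2*np.arctan2(q[1],q[0]));print(s['t'],s['eef_pos'],y,s['wrist_force'])
print(wp(-2,20),wp(-2,4))
E
```

```text
6.125 [385.50283132 169.9290414  224.6398027 ] 247.36506188912276 [3.77362039 1.50923985 7.68299854]
[493.84108269 212.54257138 215.04444444 268.06111111] [494.38241928 228.53341109 215.04444444 268.06111111]
```

>>> {"op": "carry_out", "data": {"targets": [[0,1.5,1,0,6.5],[0,1.5,1,0,6.3],[0,1.5,0.5,0,6.2],[0,0.5,0,0,0],[0,0,0,0,0]]}}

```text
t: 6.75
eef_pos: [432.7, 193.9, 215.5]
tcp_rot: [-0.678, 0.735, 0.0, -0.0]
wrist_force: [-0.8, -0.3, -0.1]
gripper_width: 0.5
finger_force: 0.0
```

```bash
python3 - <<'E'
from h import *; from plan import *
s=robot.sense();q=s['tcp_rot'];y=np.degrees(2*np.arctan2(q[1],q[0]));print(s['t'],s['eef_pos'],y,s['wrist_force'],np.degrees(s['q']).round())
E
```

```text
6.75 [432.69582922 193.89982201 215.45048742] 265.36337650985405 [-0.77858222 -0.33094592 -0.0902471 ] [  19.   12.  106.    0.   62. -157.]
```

```bash
python3 - <<'E'
from plan import *
rows([432.7,193.9,215.45,265.4],[np.r_[452,200,215.5,266],np.r_[475,207,215.2,267],wp(-2,20),wp(-2,8),wp(-2,3)]+[wp(t) for t in [0,7,15]+list(range(24,337,9))+[340,345,350]])
E
```

```text
[0, 1.93, 0.61, 0.01, 0.6], [0, 2.3, 0.7, -0.03, 1.0], [0, 1.88, 0.55, -0.02, 1.1], [0, 0.04, 1.2, -0.0, -0.0], [0, 0.02, 0.5, -0.0, -0.0], [0, -0.15, 0.46, -0.0, -1.7], [0, -0.53, 0.57, -0.02, -5.6], [0, -0.52, 0.72, -0.02, -6.4], [0, -0.45, 0.88, -0.02, -7.3], [0, -0.32, 0.94, -0.02, -7.2], [0, -0.17, 0.97, -0.02, -7.3], [0, -0.02, 0.98, -0.02, -7.2], [0, 0.13, 0.97, -0.02, -7.3], [0, 0.28, 0.93, -0.02, -7.2], [0, 0.41, 0.87, -0.02, -7.3], [0, 0.53, 0.8, -0.02, -7.2], [0, 0.65, 0.7, -0.02, -7.3], [0, 0.74, 0.59, -0.02, -7.2], [0, 0.81, 0.47, -0.02, -7.3], [0, 0.88, 0.33, -0.02, -7.2], [0, 0.91, 0.2, -0.02, -7.3], [0, 0.92, 0.05, -0.02, -7.2], [0, 0.91, -0.08, -0.02, -7.3], [0, 0.89, -0.23, -0.02, -7.2], [0, 0.83, -0.35, -0.02, -7.3], [0, 0.76, -0.48, -0.02, -7.2], [0, 0.68, -0.58, -0.02, -7.3], [0, 0.58, -0.67, -0.02, -7.2], [0, 0.46, -0.75, -0.02, -7.3], [0, 0.33, -0.81, -0.02, -7.2], [0, 0.21, -0.84, -0.02, -7.3], [0, 0.07, -0.86, -0.02, -7.2], [0, -0.06, -0.85, -0.02, -7.3], [0, -0.19, -0.83, -0.02, -7.2], [0, -0.32, -0.78, -0.02, -7.3], [0, -0.43, -0.71, -0.02, -7.2], [0, -0.53, -0.64, -0.02, -7.3], [0, -0.62, -0.54, -0.02, -7.2], [0, -0.68, -0.43, -0.02, -7.3], [0, -0.75, -0.31, -0.02, -7.2], [0, -0.77, -0.2, -0.02, -7.3], [0, -0.79, -0.07, -0.02, -7.2], [0, -0.79, 0.06, -0.02, -7.3], [0, -0.84, 0.2, -0.02, -8.0], [0, -0.4, 0.16, -0.01, -4.1], [0, -0.38, 0.19, -0.01, -4.0], 
 [517.1  239.8  207.25 -15.5 ]
```

>>> {"op": "carry_out", "data": {"targets": [[0,1.9,0.6,0,0.6],[0,2.3,0.7,0,1],[0,1.9,0.55,0,1.1],[0,0.05,1.2,0,0],[0,0,0.5,0,0]]}}

```text
t: 7.38
eef_pos: [493.4, 230.2, 215.5]
tcp_rot: [-0.696, 0.718, 0.0, -0.0]
wrist_force: [-0.2, -0.2, 0.1]
gripper_width: 0.5
finger_force: 0.0
```

>>> {"op": "carry_out", "data": {"targets": [[0,-0.15,0.46,0,-1.7],[0,-0.53,0.57,-0.02,-5.6],[0,-0.52,0.72,-0.02,-6.4],[0,-0.45,0.88,-0.04,-7.3]]}}

```text
t: 7.88
eef_pos: [476.1, 255.4, 215.0]
tcp_rot: [-0.552, 0.834, -0.0, -0.001]
wrist_force: [-3.9, -4.7, 3.9]
gripper_width: 0.4
finger_force: 2.9
```

```bash
cat > chk.py <<'E'
from h import *; from plan import *
def chk():
    s=robot.sense();q=s['tcp_rot'];y=np.degrees(2*np.arctan2(q[1],q[0]));print(s['t'],np.round(s['eef_pos'],1),y.round(1),'F',np.round(s['wrist_force'],1),'q6',s['q'][5].round(2))
    p,d,c=snap('top','t%05d'%(s['t']*1000)); P=pts(d,c); Z=P[...,2]
    a=np.radians(A);ex=np.array([np.cos(a),np.sin(a)]);ey=np.array([-ex[1],ex[0]])
    L=(P[...,:2]-O);lx=L@ex;ly=L@ey
    m=(np.hypot(lx,ly)<75)&(np.hypot(lx,ly)>40)&(Z>215)&(Z<258)&(p.max(-1)<90);print('handle n',m.sum(),lx[m].mean().round(1),ly[m].mean().round(1),'theta',np.degrees(np.arctan2(ly[m].mean(),-lx[m].mean())).round(1))
    return p
if __name__=='__main__':
    p=chk();cv2.imwrite('pics/last.png',cv2.resize(p[205:345,190:340],None,fx=4,fy=4,interpolation=2))
E
python3 chk.py
```

```text
7.875 [476.1 255.4 215. ] 247.0 F [-3.9 -4.7  3.9] q6 -2.33
handle n 0 nan nan theta nanchk.py:7: RuntimeWarning: Mean of empty slice.
  m=(np.hypot(lx,ly)<75)&(np.hypot(lx,ly)>40)&(Z>215)&(Z<258)&(p.max(-1)<90);print('handle n',m.sum(),lx[m].mean().round(1),ly[m].mean().round(1),'theta',np.degrees(np.arctan2(ly[m].mean(),-lx[m].mean())).round(1))
  ret = ret.dtype.type(ret / rcount)
```

View pics/last.png

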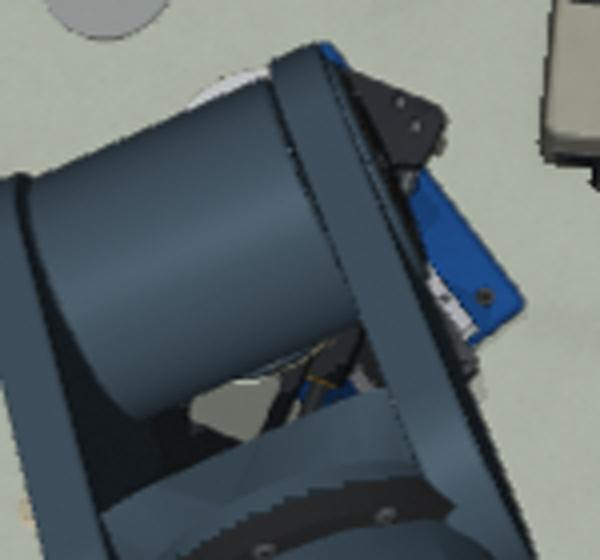

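The arm hides the wheel in this view, with only the base corner at (485,300) clear. The force of about 6 N against the push shows contact, so I'll go on with the arc and watch the force.

>>> {"op": "carry_out", "data": {"targets": [[0,-0.32,0.94,-0.02,-7.2],[0,-0.17,0.97,-0.02,-7.3],[0,-0.02,0.98,-0.02,-7.2],[0,0.13,0.97,-0.02,-7.3],[0,0.28,0.93,-0.02,-7.2]]}}

```text
t: 8.55
eef_pos: [474.5, 304.0, 213.6]
tcp_rot: [-0.266, 0.964, 0.0, -0.002]
wrist_force: [-8.2, 0.2, 2.8]
gripper_width: 0.4
finger_force: 3.6
```

>>> {"op": "carry_out", "data": {"targets": [[0,0.41,0.87,-0.02,-7.3],[0,0.53,0.8,-0.02,-7.2],[0,0.65,0.7,-0.02,-7.3],[0,0.74,0.59,-0.02,-7.2],[0,0.81,0.47,-0.02,-7.3]]}}

```text
t: 9.18
eef_pos: [506.5, 339.0, 212.6]
tcp_rot: [0.048, 0.999, 0.0, -0.001]
wrist_force: [-5.4, 4.3, -1.3]
gripper_width: 0.7
finger_force: 2.7
```

>>> {"op": "carry_out", "data": {"targets": [[0,0.88,0.33,-0.02,-7.2],[0,0.91,0.2,-0.02,-7.3],[0,0.92,0.05,-0.02,-7.2],[0,0.91,-0.08,-0.02,-7.3],[0,0.89,-0.23,-0.02,-7.2]]}}

```text
t: 9.8
eef_pos: [552.6, 342.1, 211.9]
tcp_rot: [0.355, 0.935, 0.001, -0.001]
wrist_force: [-1.0, 6.8, -2.2]
gripper_width: 0.7
finger_force: 2.6
```

```bash
python3 - <<'E'
from h import *; from plan import *
s=robot.sense();q=s['tcp_rot'];y=np.degrees(2*np.arctan2(q[1],q[0]));print(s['t'],np.round(s['eef_pos'],1),y.round(1),'F',np.round(s['wrist_force'],1),'q',s['q'].round(2) if hasattr(s['q'],'round') else s['q'])
print(wp(159),wp(168)); p,d,c=snap('scene','sc2')
E
```

```text
9.8 [552.6 342.1 211.9] 138.4 F [-1.   6.8 -2.2] q [ 0.48  0.54  1.38  0.    1.22 -0.36]
[553.3742068  340.74412124 211.46666667 138.36666667] [561.70886032 337.1963807  211.26666667 131.11666667]
```

>>> {"op": "carry_out", "data": {"targets": [[0,0.83,-0.35,-0.02,-7.3],[0,0.76,-0.48,-0.02,-7.2],[0,0.68,-0.58,-0.02,-7.3],[0,0.58,-0.67,-0.02,-7.2],[0,0.46,-0.75,-0.02,-7.3]]}}

```text
t: 10.48
eef_pos: [586.3, 313.3, 211.1]
tcp_rot: [0.629, 0.778, 0.001, 0.0]
wrist_force: [2.4, 4.8, -1.2]
gripper_width: 0.8
finger_force: 2.1
```

>>> {"op": "carry_out", "data": {"targets": [[0,0.33,-0.81,-0.02,-7.2],[0,0.21,-0.84,-0.02,-7.3],[0,0.07,-0.86,-0.02,-7.2],[0,-0.06,-0.85,-0.02,-7.3],[0,-0.19,-0.83,-0.02,-7.2]]}}

```text
t: 11.1
eef_pos: [590.0, 270.8, 210.2]
tcp_rot: [0.839, 0.544, 0.001, 0.0]
wrist_force: [3.1, 3.0, -0.7]
gripper_width: 0.7
finger_force: 1.7
```

>>> {"op": "carry_out", "data": {"targets": [[0,-0.32,-0.78,-0.02,-7.3],[0,-0.43,-0.71,-0.02,-7.2],[0,-0.53,-0.64,-0.02,-7.3],[0,-0.62,-0.54,-0.02,-7.2],[0,-0.68,-0.43,-0.02,-7.3]]}}

```text
t: 11.72
eef_pos: [564.1, 239.5, 209.2]
tcp_rot: [0.967, 0.255, 0.001, 0.0]
wrist_force: [4.6, 1.3, -0.5]
gripper_width: 0.4
finger_force: 1.7
```

>>> {"op": "carry_out", "data": {"targets": [[0,-0.75,-0.31,-0.02,-7.2],[0,-0.77,-0.2,-0.02,-7.3],[0,-0.79,-0.07,-0.02,-7.2],[0,-0.79,0.06,-0.02,-7.3],[0,0,0,0,0]]}}

```text
t: 12.35
eef_pos: [532.5, 234.5, 208.3]
tcp_rot: [1.0, 0.007, 0.0, -0.0]
wrist_force: [0.2, 0.3, -0.0]
gripper_width: 0.8
finger_force: 0.0
```

```bash
python3 chk.py; python3 -c "
from plan import *
print(wp(330))"
```

```text
12.35 [532.5 234.5 208.3] 0.9 F [ 0.2  0.3 -0. ] q6 1.89
handle n 1 -48.9 -14.4 theta -16.4
[533.32332946 234.28591192 207.66666667   0.61666667]
```

View pics/last.png

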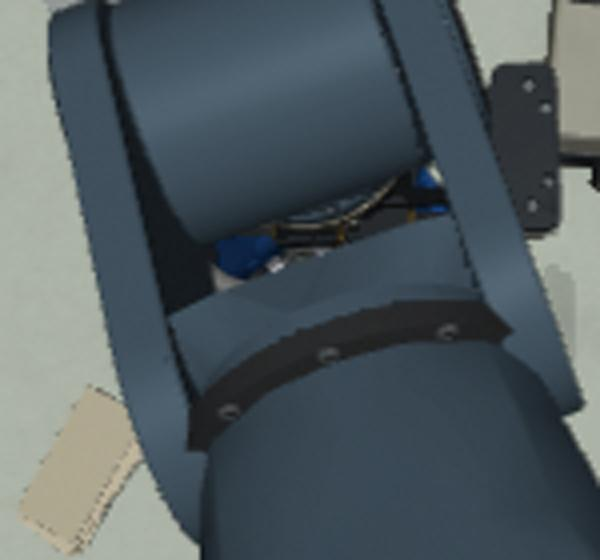

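The arm still hides the handle. The dead reckoning says about 330°, so I'll back off and measure before the last part.

>>> {"op": "carry_out", "data": {"targets": [[0,1,-0.3,0,0],[0,2,-1.5,0,0],[0,2,-4,2,0],[0,0,-6,3,0],[0,0,-5,0,0]]}}

```text
t: 13.02
eef_pos: [585.1, 67.5, 257.9]
tcp_rot: [1.0, 0.006, 0.002, 0.0]
wrist_force: [0.8, -0.3, -0.7]
gripper_width: 0.7
finger_force: 0.0
```

```bash
python3 chk.py
```

```text
13.025 [585.1  67.5 257.9] 0.7 F [ 0.8 -0.3 -0.7] q6 1.59
handle n 85 -50.8 -24.4 theta -25.7
```

View pics/last.png

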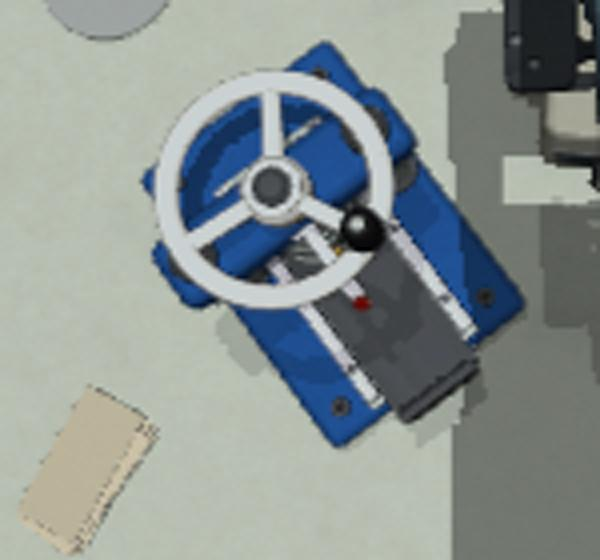

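The handle is now at crop (361,229), about 26° short of the pointer at (362,303). The sled is still home. I'll check the frame's yaw and plan a slow finish.

```bash
python3 - <<'E'
from h import *; from plan import *
import glob
f=sorted(glob.glob('pics/t1*.npz'))[-1][5:-4]
for n in('top0',f):
    p,d,c=load(n);P=pts(d,c);Z=P[...,2]
    a=np.radians(A);ex=np.array([np.cos(a),np.sin(a)]);ey=np.array([-ex[1],ex[0]]);L=(P[...,:2]-O);lx=L@ex;ly=L@ey
    hsv=cv2.cvtColor(p,cv2.COLOR_BGR2HSV)
    b=(lx>-125)&(lx<105)&(abs(ly)<85)&(Z>5)&(Z<45)
    print(n,'base',cv2.minAreaRect(np.c_[lx,ly][:0].astype(np.float32)) if 0 else cv2.minAreaRect(np.c_[lx[b],ly[b]].astype(np.float32)))
    # side edges of the base: fit outermost ly per lx bin, left/right
    for s in(1,-1):
        bx=[];by=[]
        for x in range(-100,85,6):
            k=b&(abs(lx-x)<3)&(s*ly>50)
            if k.sum()>2: bx.append(x);by.append(np.sort(s*ly[k])[-2])
        k=np.polyfit(bx,by,1);r=np.array(by)-np.polyval(k,bx);g=abs(r)<1.5;k=np.polyfit(np.array(bx)[g],np.array(by)[g],1);print(s,g.sum(),'slope deg',np.degrees(s*k[0]).round(2),'off',k[1].round(1))
    r=(hsv[...,1]>150)&((hsv[...,0]<8)|(hsv[...,0]>172))&(np.hypot(lx+69,ly)<25);v,u=np.nonzero(r)
    X=ray(u.mean(),v.mean(),174,c)[:2]-O;print('red',r.sum(),u.mean(),v.mean(),X@ex,X@ey, Z[r])
rows([585.1,67.5,258,0.7],[np.r_[wp(334,45)[:2]+[5,-60],228,-1],np.r_[wp(334,40)[:2]+[0,-15],210,-2],wp(334,22),wp(334,10),wp(334,4)]+[wp(t) for t in(332,335,338,341,344,347)])
E
```

```text
top0 base ((-12.261848449707031, 1.4852523803710938), (225.4191131591797, 166.1109619140625), 0.04232626035809517)
1 12 slope deg -2.63 off 65.1
-1 22 slope deg 0.04 off 69.0
red 9 280.3333333333333 280.8888888888889 -71.2790127749222 -0.3894472956318629 [177.66436411 176.51566144 171.88921273 169.80765673 171.37349897
 169.36525159 161.02572571 166.11906145 165.25746686]
t13025 base ((-17.014083862304688, 0.326934814453125), (167.1358184814453, 214.87379455566406), 89.38414001464844)
1 10 slope deg -3.54 off 63.8
-1 21 slope deg -0.05 off 69.1
red 8 280.125 280.5 -70.40264307799988 -0.5165788870676664 [174.03425601 179.40904181 178.4082502  171.00529289 172.53030505
 169.7693144  168.84544004 166.49619217]
[0, -0.52, 10.54, -3.0, -1.7], [0, -1.0, 4.52, -1.8, -1.0], [0, -1.8, 1.58, -0.24, -0.6], [0, -1.2, 0.06, -0.0, -0.0], [0, -0.6, 0.02, -0.0, -0.0], [0, -0.23, -0.01, 0.0, 1.6], [0, -0.25, 0.05, -0.0, -2.4], [0, -0.25, 0.07, -0.01, -2.4], [0, -0.25, 0.08, -0.01, -2.4], [0, -0.24, 0.1, -0.0, -2.5], [0, -0.24, 0.1, -0.01, -2.4], 
 [519.3 238.6 207.3 -13.1]
```

>>> {"op": "carry_out", "data": {"targets": [[0,-0.3,5.3,-1.5,-1],[0,-0.2,5.2,-1.5,-0.7],[0,-1,4.5,-1.8,-1],[0,-1.8,1.6,-0.24,-0.6],[0,0,0,0,0]]}}

```text
t: 13.7
eef_pos: [550.5, 236.6, 205.1]
tcp_rot: [1.0, -0.022, -0.0, 0.0]
wrist_force: [0.2, -1.1, 0.1]
gripper_width: 0.5
finger_force: 0.0
```

>>> {"op": "carry_out", "data": {"targets": [[0,-1.2,0.06,0,0],[0,-0.6,0,0,0],[0,-0.25,0,0,0],[0,-0.25,0.05,0,-1],[0,-0.25,0.07,0,-2.4]]}}

```text
t: 14.32
eef_pos: [525.1, 238.1, 205.8]
tcp_rot: [0.999, -0.053, 0.001, -0.0]
wrist_force: [3.2, 0.2, -1.2]
gripper_width: 0.4
finger_force: 2.0
```

>>> {"op": "carry_out", "data": {"targets": [[0,-0.25,0.08,0,-2.4],[0,-0.24,0.1,-0.01,-2.4],[0,-0.24,0.1,-0.01,-2.4],[0,0,0,0,0]]}}

```text
t: 14.82
eef_pos: [517.7, 241.2, 205.5]
tcp_rot: [0.993, -0.115, 0.0, -0.0]
wrist_force: [4.4, 1.5, -1.6]
gripper_width: 0.6
finger_force: 1.7
```

```bash
python3 - <<'E'
from h import *; from plan import *
s=robot.sense();q=s['tcp_rot'];y=np.degrees(2*np.arctan2(q[1],q[0]));print(s['t'],np.round(s['eef_pos'],1),y.round(1),'F',np.round(s['wrist_force'],1))
for t in(338,341,344,347,350,353,356,360): print(t,wp(t).round(1))
E
```

```text
14.825 [517.7 241.2 205.5] -13.2 F [ 4.4  1.5 -1.6]
338 [526.6 235.8 207.5  -5.8]
341 [524.1 236.6 207.4  -8.2]
344 [521.7 237.6 207.4 -10.7]
347 [519.3 238.6 207.3 -13.1]
350 [517.1 239.8 207.2 -15.5]
353 [514.8 241.1 207.2 -17.9]
356 [512.7 242.5 207.1 -20.3]
360 [510.  244.5 207.  -23.5]
```

>>> {"op": "carry_out", "data": {"targets": [[0,-0.2,0.08,0,-1],[0,-0.15,0.07,0,-1],[0,0,0,0,0]]}}

```text
t: 15.2
eef_pos: [514.5, 242.8, 205.6]
tcp_rot: [0.991, -0.132, 0.001, -0.0]
wrist_force: [5.8, 2.3, -1.4]
gripper_width: 0.3
finger_force: 2.3
```

>>> {"op": "carry_out", "data": {"targets": [[0,1,-0.3,0,0],[0,2,-1.5,0,0],[0,2,-5,0,0],[0,0,-6,0,0],[0,0,-5,0,0]]}}

```text
t: 15.82
eef_pos: [564.5, 61.3, 205.2]
tcp_rot: [0.991, -0.133, -0.0, 0.0]
wrist_force: [0.5, 0.7, -0.3]
gripper_width: 0.6
finger_force: 0.0
```

```bash
python3 chk.py
```

```text
15.825 [564.5  61.3 205.2] -15.2 F [ 0.5  0.7 -0.3] q6 1.86
handle n 85 -56.2 -5.2 theta -5.3
```

Measured θ is about -5°. One more small push is needed.

>>> {"op": "carry_out", "data": {"targets": [[0,0,5,0,0],[0,0,6,0,0],[0,-2,5,0,0],[0,-2,1.4,0,0],[0,0,0,0,0]]}}

```text
t: 16.5
eef_pos: [523.5, 238.3, 205.3]
tcp_rot: [0.991, -0.132, -0.0, 0.0]
wrist_force: [-0.2, -0.3, 0.4]
gripper_width: 0.3
finger_force: 0.0
```

>>> {"op": "carry_out", "data": {"targets": [[0,-0.5,0.2,0,0],[0,-0.4,0.15,0,0],[0,-0.1,0.1,0,0],[0,0,0,0,0]]}}

```text
t: 17.0
eef_pos: [514.3, 242.7, 205.4]
tcp_rot: [0.991, -0.132, 0.0, 0.0]
wrist_force: [3.0, -1.8, -1.2]
gripper_width: 0.1
finger_force: 1.0
```

>>> {"op": "carry_out", "data": {"targets": [[0,-0.1,0.12,0,0],[0,-0.1,0.12,0,0],[0,-0.05,0.1,0,0],[0,0,0,0,0]]}}

```text
t: 17.5
eef_pos: [511.4, 246.6, 205.4]
tcp_rot: [0.991, -0.132, 0.0, -0.0]
wrist_force: [1.9, -2.3, -0.8]
gripper_width: 0.5
finger_force: 1.2
```

>>> {"op": "carry_out", "data": {"targets": [[0,1,-0.5,0,0],[0,2,-1.5,0,0],[0,2,-4,0,0],[0,0,-6,0,0],[0,0,-6,0,0]]}}

```text
t: 18.12
eef_pos: [562.2, 63.7, 205.2]
tcp_rot: [0.991, -0.132, 0.0, -0.0]
wrist_force: [0.3, -0.1, 0.1]
gripper_width: 0.3
finger_force: 0.0
```

>>> {"op": "carry_out", "data": {"targets": [[0,0,-3,3,0],[0,0,0,0,0],[0,0,0,0,0]]}}

```text
t: 18.5
eef_pos: [561.5, 36.5, 234.6]
tcp_rot: [0.991, -0.132, -0.0, -0.0]
wrist_force: [-0.4, -0.2, 0.2]
gripper_width: 0.2
finger_force: 0.0
```

```bash
python3 chk.py; python3 - <<'E'
from h import *; from plan import *; import glob
# compare blob of the black knob in pixels: start vs now
for n in('top0','top2',sorted(glob.glob('pics/t1*.npz'))[-1][5:-4]):
    p,d,c=load(n);k=np.zeros((480,640),np.uint8);k[262:282,262:282]=(p[262:282,262:282].max(-1)<60)
    nn,_,st,ce=cv2.connectedComponentsWithStats(k);i=1+st[1:,4].argmax();z=241 if n[1]=='1' else 249
    X=ray(*ce[i],z,c)[:2]-O;a=np.radians(A);x,y=X@[np.cos(a),np.sin(a)],X@[-np.sin(a),np.cos(a)];print(n,st[i,4],ce[i],x,y,np.degrees(np.arctan2(y,-x)))
E
```

```text
18.5 [561.5  36.5 234.6] -15.2 F [-0.4 -0.2  0.2] q6 1.82
handle n 88 -56.3 0.0 theta 0.0
top0 112 [271.29464286 270.85714286] -56.06095874032566 -1.9937025674687143 -2.0367582819327965
top2 131 [270.66412214 271.16793893] -55.815811591786414 -0.730707871377114 -0.7500398968561105
t18500 89 [271.56179775 272.42696629] -57.444860941937215 -0.22388107758526704 -0.22329892879744043
```

View pics/last.png

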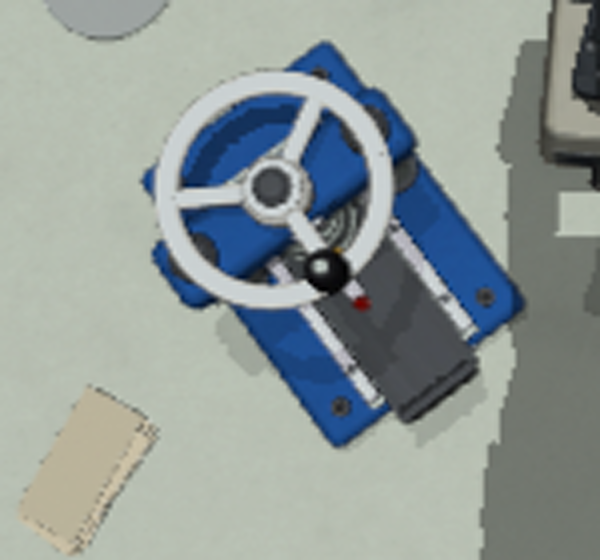

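The handle at crop (327,270) stands in line with the red pointer at (362,303), within about 0.5°. The sled is still home and the hand is clear.

```bash
python3 -c "
from rig import robot
print(robot.job_done())"
```

```text
the job is handed in; nothing more can be done
None
```

I pushed the die home against the stop, then turned the wheel clockwise one full turn, leaving the handle over the pointer to within about 0.5° by camera; I handed the job in at about 18.5 s with the hand clear.

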